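Unhook the drip tray from the dish drainer

TASK

First move the lidded jar off the dish mat and stand it on the round cork coaster. Then take the drip tray out of the dish drainer: tip its front down so that the wire loop at its back rises over the upturned tip of the drainer's peg, and slide it forward right out, without picking it up off the counter. Leave it lying flat on the dish mat, centred and square to it, with the other kitchen things left where they stand.

Things in the scene. Friction and masses are not known exactly. Their poses are not given: they have to be found in the camera images.
- stand: Fixed steel-wire dish drainer, two saucers standing on its deck. Origin on the counter under the parked tray's middle; -x is its front, the way the tray comes out; z up. Its wire deck covers x = 20 to 155 mm, y = +-90 mm, underside 97 mm above the counter; saucers reach 230 mm high at x = 97 to 140 mm. In front of x = 20 mm the tray is open from above.
- rail_mid (a point): Middle of the top of the drainer's front rail, a 12 mm round bar along the drainer's y at its x = -15 mm, top 26 mm above the counter, ending in posts at y = +-78 mm. The tray lies across this rail and see-saws on it.
- peg_tip (a point): Top of the upturned tip of the drainer's rear peg, 52.5 mm above the counter, at the drainer's x = 95 mm, y = 0. The peg is an 8 mm rod along x from a post at x = 150 mm; its top is 34.5 mm above the counter, so the tip stands up 18 mm.
- tray: Loose open aluminium drip tray, about 0.3 kg, 150 (x) by 110 (y) mm, rim 18 mm high, walls and floor 4 mm. Origin: centre of its underside; front edge x = -75, back edge x = +75 mm; z up. Parked level, underside 26 mm above the counter, on the front rail and the peg, within about 10 mm and 4 degrees of the drainer's frame. Pulled level, its loop catches on the peg's tip.
- tray_front (a point): On the tray's floor, 18 mm behind its front edge (tray x = -57 mm, z = 4 mm). Fingertips pressing here (2 to 4 N) tip the tray over the rail: 8 mm down lifts the loop about 30 mm; they can then pull the front wall from inside. Some 20 to 30 mm out, the front sinks to the counter by itself; about 140 mm out, the loop drops off the rail.
- tray_loop (a point): Middle of the cross wire of the flat wire loop behind the tray's back edge: tray x = +115 mm, y = 0, z = 12 mm. Wire 7 mm thick, loop 40 mm wide. Parked, this wire rests on the peg behind the upturned tip.
- mat: Thin (1 mm) grey dish mat with two blue stripes, lying in front of the drainer, 200 mm (x) by 150 mm (y), no step to catch on. Origin: its centre on the counter; the tray's x axis is to lie along its x axis, loop towards the drainer.
- jar: Loose lidded glass jar, 58 mm diameter, 100 mm high, about 0.35 kg, standing on the mat at the start. Origin: centre of its underside.
- coaster: Thin (1 mm) round cork coaster, 100 mm diameter, flat on the counter. Origin: its centre.
- mug: White mug, 76 mm diameter and 85 mm high, handle reaching about 35 mm out on its +y side; bystander. Origin: centre of its underside.
- bottle: Green bottle, 64 mm diameter, 160 mm high; bystander. Origin: centre of its underside.
- bowl: Blue bowl, 104 mm diameter, 48 mm high; bystander. Origin: centre of its underside.
- tin: Low steel tin, 80 mm diameter, 60 mm high; bystander. Origin: centre of its underside.
- salt: White lidded salt pot, 60 mm diameter, 60 mm high; bystander. Origin: centre of its underside.
Not all that is in view belongs to the job. There is more than one size of the tray; the one meant has the size given above.

How it is judged:
By the outcome, as a careful person would: the job done as asked, in the order asked, and still so for the second after the job is handed in, with the robot touching nothing.
It also fails if it takes over 58 s, if anything falls off the work surface, if the arm or the gripper's body presses on something with over 40 N, if the wrist force passes 120 N, or if a joint passes its speed limit or range.

ROBOT

A 6-joint arm with a two-finger parallel gripper is mounted at the origin on the work surface. World frame = base frame: x ahead of the robot, y to its left, z up, the work surface at z = 0. Lengths are in m, angles in rad, forces in N, time in s.
With the tool pointing down it reaches from about 0.35 to 0.975 m from the base axis. Payload 4.9 kg.
Tool frame: the origin (TCP) lies at the very end of the fingers, on their centre line; the grasp point (between the pads) lies 19 mm behind it (ctrl.grasp_offset is the distance from the TCP to the grasp point, in m); y points along the fingers, z is the direction in which the jaws open and shut, and the axes are right-handed (so a half turn about y gives the same grasp; the last joint's range is limited). The gripper opens to 85 mm and grips with 20 to 120 N. Pads are 22 mm wide; open, the fingers measure 114 mm over their backs; the gripper's body (76 mm by 85 mm) begins 54 mm behind the grasp point. The pads swing forward as they close: fully open they stand 13 mm farther back than shut.
Start: joints at [-1.394, 0.053, 1.613, -0, 1.476, -0.119], TCP at [0.182, -0.598, 0.231] pointing down, gripper open.
Joint ranges: [-3.01, 3.01], [-1.01, 2.22], [0.06, 2.58], [-1.02, 4.17], [0.09, 2.62], [-3.14, 3.14]. Speed limits (rad/s): [2.57, 2.57, 3.14, 3.14, 3.14, 3.14].

INTERFACE

Orientations are given as a rotation vector (axis times angle).
In Python, from station import ctrl, eyes, finish_job, find_in, regions_of, pinpoint gives the robot as it stands.
- The arm moves only by the tool play_rows, never from a script. Its argument "moves" is a list of rows, each an object of numbers: "x", "y", "z": the shift along the world's x, y, z in cm; "turn": the turn about the world's z in degrees; "jaw": the finger opening in cm, from 0 to 8.54. A call has 1 to 8 rows; each row shifts and turns the commanded pose from where the row before left it; what a row does not reach is not made up. A row lasts 1/12 s, in which the tool goes at most 41.7 mm and 7.16 degrees, less where a joint would pass 70% of its speed; a pose out of reach is approached as far as the arm can. A call is refused whole if a number of a shift passes 4.17 or a number of a turn 7.16, either way. A call with a gripper value outside its range is refused whole. The fingers move at their own pace and stop on an object; "squeeze" is the grip in N (left out, the last holds). Time passes only in rows, so rows that do not move let the fingers close. It gives the time, the measured TCP pose, the force and the opening at its end, in the units of the state.
- ctrl.get_obs(): the state, without advancing time (a new reading comes with each control period).
- eyes.get_image(name): name is "scene" or "top" or "wrist"; returns a dict with "img" (420x560x3 uint8, red, green, blue), "camera_matrix" (3x3 intrinsics, pixels), "cam_to_world" (4x4, takes a point from camera to world coordinates). Camera axes: x right, y up, looking along -z (the intrinsics and any distortion apply to the point x, -y, -z); pixel columns grow to the right and rows downward; lengths in m; the calibration is good to about 2 mm. A picture is of the moment at which its call begins. There is no depth.
- finish_job(): hands the job in, once; it reports no verdict.
Trained networks look in the newest picture that a camera, given by its name, has taken for a name from the list of things; names that differ only in an ending like _2 or _b are one class to them, and where a whole thing is asked for, a point or a joint stands for the part that bears it (a point fixed in the world has none). Each returns a list of dicts, best first, with "score" (0 to 1); they miss things now and then, are a little off and sometimes report something else, mostly with a low value. They report only what shows in the picture. A call takes as long as a camera call. They do not tell look-alikes from the thing itself.
- find_in(camera, query): "point" ([column, row] in pixels, amid what is visible of it).
- regions_of(camera, query): "pixels" (420x560 bool, what is visible of it) and "point" ([column, row] in pixels, amid what is visible of it).
- pinpoint(camera, query): "point" ([column, row] in pixels: a listed point, or the origin of a listed thing).
The state is a dict: "t": time; "q": joint angles; "dq": joint speeds; "effort": joint torques, N m; "tool_pos": TCP position; "tool_rot": TCP orientation; "contact_force": force on the tool from outside, world axes, zero at the start; "wrist_torque": the same for the moment, N m; "opening": finger opening in m.
Only numpy, scipy, OpenCV 4.12 (cv2) and the standard library are available. Lean on these libraries where they do the work, as an engineer would, in place of code of your own. Each camera call takes 0.05 s, during which the arm holds its last target.

## Working session

There is one attempt and no reset: what is moved stays moved. The work goes in short steps, Python scripts to look and compute and a tool call to move; the robot and the scene stay as the last step left them, time stands still between calls to the robot, and variables do not carry over. Pictures are saved under pics/ and viewed, and the job is handed in when it is done.

Besides the shell and the picture viewer there is one more tool, called in YAML: its name, and indented under it one key for each argument. play_rows: Moves the arm, as the interface text tells. Its arguments: {"type":"object","properties":{"moves":{"type":"array"},"squeeze":{"type":"number"}},"required":["moves"]}

```bash
ls; mkdir -p pics; cat > h.py <<'E'
import numpy as np, cv2
from station import ctrl, eyes, finish_job, find_in, regions_of, pinpoint
def snap(n,f=None):
    d=eyes.get_image(n)
    if f: cv2.imwrite('pics/'+f,d['img'][:,:,::-1])
    return d
def ray(d,p):
    K=d['camera_matrix'];T=d['cam_to_world']
    v=np.linalg.inv(K)@[p[0],p[1],1.]; v=np.array([v[0],-v[1],-v[2]])
    return T[:3,3],T[:3,:3]@v
def at(d,p,z):
    o,v=ray(d,p); return o+v*(z-o[2])/v[2]
def proj(d,P):
    T=d['cam_to_world'];c=T[:3,:3].T@(np.array(P)-T[:3,3]); u=d['camera_matrix']@[c[0],-c[1],-c[2]]; return u[:2]/u[2]
def tri(d1,p1,d2,p2):
    o1,v1=ray(d1,p1);o2,v2=ray(d2,p2)
    A=np.stack([v1,-v2],1);s=np.linalg.lstsq(A,o2-o1,rcond=None)[0]
    a=o1+v1*s[0];b=o2+v2*s[1];return (a+b)/2,np.linalg.norm(a-b)
E
python3 - <<'E'
from h import *
for n in ['scene','top','wrist']:
    d=snap(n,n+'0.png'); print(n,d.keys(),d['cam_to_world'].round(3).tolist(),d['camera_matrix'].round(1).tolist())
print(ctrl.get_obs())
E
```

```text
pics
scene dict_keys(['img', 'camera_matrix', 'cam_to_world']) [[0.464, -0.666, 0.584, 1.126], [0.886, 0.359, -0.295, -0.318], [-0.013, 0.654, 0.756, 0.818], [0.0, 0.0, 0.0, 1.0]] [[395.1, 0.0, 268.5], [0.0, 395.1, 206.0], [0.0, 0.0, 1.0]]
top dict_keys(['img', 'camera_matrix', 'cam_to_world']) [[0.005, 0.979, -0.202, 0.385], [-1.0, 0.005, 0.001, -0.015], [0.002, 0.202, 0.979, 0.991], [0.0, 0.0, 0.0, 1.0]] [[432.7, 0.0, 274.8], [0.0, 432.7, 204.3], [0.0, 0.0, 1.0]]
wrist dict_keys(['img', 'camera_matrix', 'cam_to_world']) [[0.291, 0.91, 0.295, 0.257], [-0.957, 0.277, 0.089, -0.576], [-0.001, -0.308, 0.951, 0.373], [0.0, 0.0, 0.0, 1.0]] [[289.8, 0.0, 274.8], [0.0, 289.8, 210.5], [0.0, 0.0, 1.0]]
{'t': 0.15, 'q': array([-1.39397421e+00,  5.32262422e-02,  1.61397234e+00,  1.47002315e-05,
        1.47598518e+00, -1.19006481e-01]), 'dq': array([ 7.42438178e-04,  6.33259260e-05, -3.57268568e-03,  8.31733920e-04,
        1.43840800e-03,  1.24095593e-03]), 'effort': array([ 2.23276561e-04, -3.94244707e+01, -3.70722771e+01, -1.48747636e-04,
        4.68190410e-03, -1.02425153e-05]), 'tool_pos': array([ 0.18212346, -0.59737558,  0.23033613]), 'tool_rot': array([-0.30733344,  2.06405442, -2.06073721]), 'contact_force': array([-1.0294336 ,  0.21338967,  0.24776416]), 'wrist_torque': array([-0.04576217, -0.02861879, -0.06044953]), 'opening': 0.08527287158973071}
```

View pics/scene0.png

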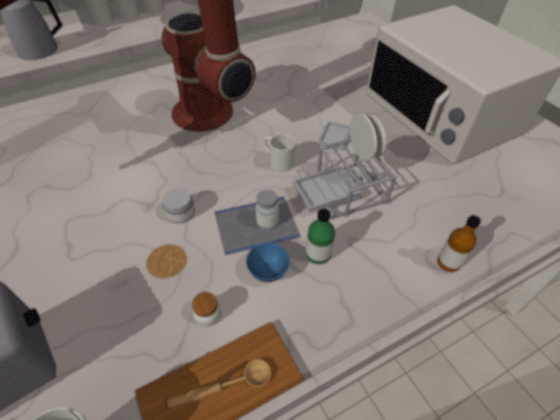

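View pics/top0.png

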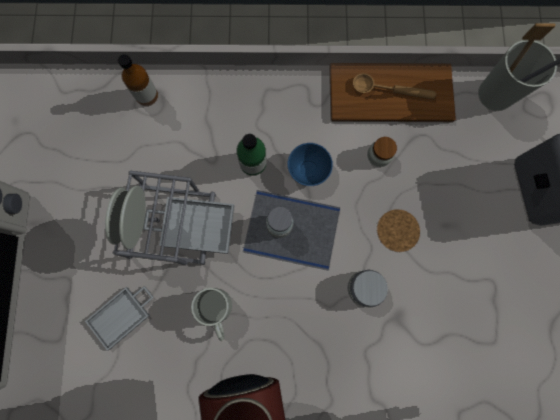

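```bash
cat > m1.py <<'E'
from h import *
s=snap('scene');t=snap('top')
Z={'stand':0,'rail_mid':.026,'peg_tip':.0525,'tray':.026,'tray_front':.030,'tray_loop':.038,'mat':0.001,'jar':0.001,'coaster':0.001,'mug':0,'bottle':0,'bowl':0,'tin':0,'salt':0}
for q,z in Z.items():
    a=pinpoint('top',q);b=pinpoint('scene',q)
    print(q)
    for n,d,L in(('top',t,a),('sc',s,b)):
        for r in L[:3]: print('   ',n,round(r['score'],2),np.round(r['point'],1),at(d,r['point'],z).round(4))
    if a and b: print('    tri',*[np.round(v,4) for v in tri(t,a[0]['point'],s,b[0]['point'])])
E
python3 m1.py
```

```text
stand
    sc 0.59 [323.1 197.5] [0.5392 0.149  0.    ]
    sc 0.18 [166.2 261.7] [ 0.5357 -0.3036 -0.    ]
rail_mid
    top 0.49 [145.1 220.7] [0.5449 0.2763 0.026 ]
    top 0.22 [396.6 228.6] [ 0.5298 -0.291   0.026 ]
peg_tip
    top 0.69 [156.  223.9] [0.5335 0.2439 0.0525]
    top 0.31 [305.3 172.1] [ 0.6531 -0.0846  0.0525]
    sc 0.73 [359.4 176.1] [0.5575 0.2487 0.0525]
    tri [0.5404 0.2565 0.0315] 0.0146
tray
    top 0.66 [197.2 224.4] [0.537  0.1583 0.026 ]
    top 0.57 [116.9 315. ] [0.3381 0.3237 0.026 ]
    sc 0.88 [332.8 138.4] [0.3642 0.2947 0.026 ]
    sc 0.78 [325.  189.1] [0.5342 0.1556 0.026 ]
    sc 0.36 [325.1 197.2] [0.5595 0.1395 0.026 ]
    tri [0.5202 0.1456 0.1929] 0.0384
tray_front
    top 0.94 [102.2 331.1] [0.3048 0.3511 0.03  ]
    top 0.57 [224.8 227.4] [0.5299 0.0955 0.03  ]
    sc 0.95 [306.5 195.4] [0.5331 0.0967 0.03  ]
    sc 0.89 [338.5 126.3] [0.3268 0.3407 0.03  ]
    tri [ 0.2587  0.3886 -0.3281] 0.1887
tray_loop
    top 0.92 [146.2 220. ] [0.5445 0.2703 0.038 ]
    top 0.6 [147.3 293. ] [0.385  0.2576 0.038 ]
    sc 0.85 [326.3 149.4] [0.4088 
[... 694 characters left out ...]
2
bottle
    top 0.91 [256.4 160.9] [0.6952 0.028  0.    ]
    sc 0.62 [317.5 256.1] [0.6965 0.0312 0.    ]
    tri [0.6959 0.0296 0.    ] 0.0034
bowl
    top 0.65 [293.9 230.9] [ 0.5271 -0.0608  0.    ]
    top 0.62 [309.6 168.4] [ 0.6772 -0.0988  0.    ]
    sc 0.7 [267.  269.3] [ 0.6713 -0.0958  0.    ]
    tri [ 0.5601 -0.057  -0.1899] 0.0277
tin
    top 0.66 [364.5 285.3] [ 0.4044 -0.2194  0.    ]
    sc 0.8 [181.8 211.8] [ 0.4016 -0.216   0.    ]
    sc 0.59 [266.8 222.6] [ 0.544  -0.0301  0.    ]
    tri [ 0.4046 -0.2175  0.004 ] 0.0022
salt
    top 0.73 [377.6 157.6] [ 0.705  -0.2619  0.    ]
    sc 0.58 [210.2 314.5] [ 0.7151 -0.2606  0.    ]
    tri [ 0.709  -0.2621 -0.0101] 0.0048
```

```bash
python3 - <<'E'
from h import *
t=cv2.imread('pics/top0.png');s=cv2.imread('pics/scene0.png')
cv2.imwrite('pics/c1.png',cv2.resize(t[150:290,90:350],None,fx=3,fy=3,interpolation=cv2.INTER_CUBIC))
cv2.imwrite('pics/c2.png',cv2.resize(s[100:290,200:430],None,fx=3,fy=3,interpolation=cv2.INTER_CUBIC))
E
```

```text
(no output)
```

View pics/c1.png

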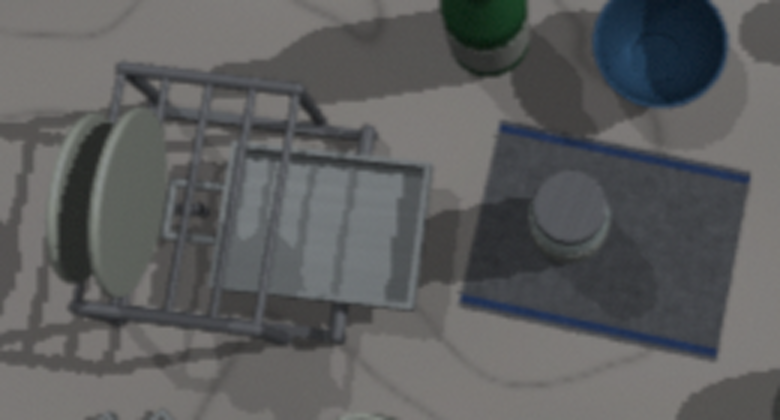

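View pics/c2.png

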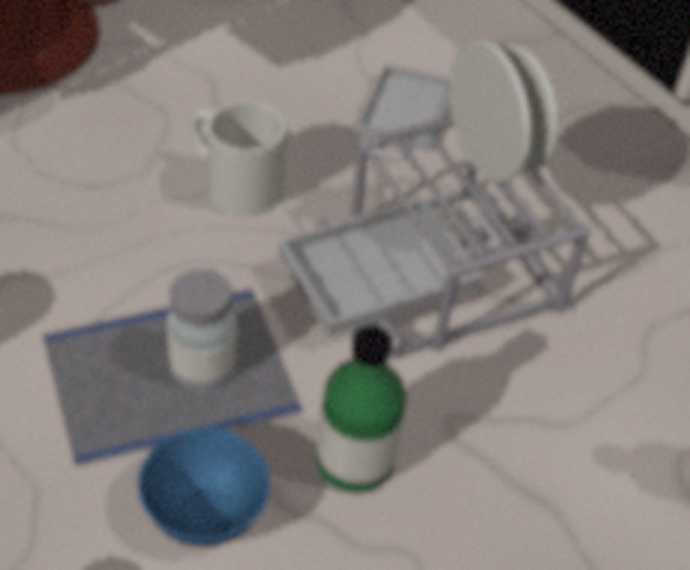

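```bash
python3 - <<'E'
from h import *
t=snap('top')
def P(L,z):
    return np.array([at(t,p,z)[:2] for p in L])
m=P([(256.7,192.3),(339.3,209.3),(328.3,268),(244,250)],.001)
print('mat',m.round(3),m.mean(0).round(4)); 
for a,b in((0,1),(3,2)): v=m[a]-m[b]; print(np.linalg.norm(v),np.degrees(np.arctan2(v[1],v[0])))
for a,b in((0,3),(1,2)): v=m[a]-m[b]; print(np.linalg.norm(v),np.degrees(np.arctan2(v[1],v[0])))
r=P([(171.7,200),(234,205.7),(226.7,252.3),(163.3,246.7)],.044)
print('tray',r.round(3),r.mean(0).round(4))
for a,b in((0,1),(3,2)): v=r[a]-r[b]; print(np.linalg.norm(v),np.degrees(np.arctan2(v[1],v[0])))
for a,b in((0,3),(1,2)): v=r[a]-r[b]; print(np.linalg.norm(v),np.degrees(np.arctan2(v[1],v[0])))
# deck corners z~.1 : 
d=P([(90+120/3,150+68/3),(90+300/3,150+90/3),(90+262/3,150+328/3),(90+78/3,150+308/3)],.1)
print('deck',d.round(3))
for a,b in((0,1),(3,2),(0,3),(1,2)): v=d[a]-d[b]; print(np.linalg.norm(v),np.degrees(np.arctan2(v[1],v[0])))
for z in (.02,.05): 
  q=P([(213.3,194),(203.3,261.7)],z);v=q[0]-q[1];print(q,np.linalg.norm(v),np.degrees(np.arctan2(v[1],v[0])))
# jar lid top
for c in regions_of('top','jar')[:2]:
    ys,xs=np.nonzero(c['pixels']);print(c['score'],len(xs),xs.min(),xs.max(),ys.min(),ys.max())
print(at(t,(90+570/3,150+207/3),.1))
E
```

```text
mat [[ 0.618  0.026]
 [ 0.578 -0.167]
 [ 0.443 -0.138]
 [ 0.482  0.053]] [ 0.5303 -0.0564]
0.1971229826130422 78.38951733499894
0.19602254605790922 78.27660239033473
0.13830533045695784 -11.35537590603607
0.13869111639193976 -11.810854034098883
tray [[0.589 0.214]
 [0.577 0.075]
 [0.473 0.088]
 [0.484 0.227]] [0.5308 0.1511]
0.14024709289735793 84.97564444468857
0.13956571378875707 85.25689817824431
0.10545256657776396 -6.994711590367373
0.10479373861469365 -7.380834642182516
deck [[0.636 0.293]
 [0.621 0.164]
 [0.453 0.183]
 [0.466 0.309]]
0.1295672813872732 83.14479768676242
0.1272298751477793 84.13948869368886
0.17118078190722766 -5.497488611664171
0.1689325908400822 -6.278804549601306
[[0.60892153 0.12528902]
 [0.45395743 0.14238406]] 0.15590418146343735 -6.295194393595992
[[0.60200801 0.1209467 ]
 [0.45183188 0.13751355]] 0.15108717098325816 -6.295194393595979
0.61 645 267 292 207 237
0.2 3974 105 214 172 264
[ 0.53767443 -0.02730385  0.1       ]
```

```bash
python3 - <<'E'
from h import *
from scipy.spatial.transform import Rotation as R
o=ctrl.get_obs();print(R.from_rotvec(o['tool_rot']).as_matrix().round(3),o['q'])
E
```

```text
[[-0.957 -0.     0.291]
 [-0.291  0.    -0.957]
 [ 0.    -1.    -0.   ]] [-1.39401969e+00  5.27229003e-02  1.61289506e+00 -2.15964626e-05
  1.47603649e+00 -1.19008285e-01]
```

play_rows:
  moves:
    - {"x": 2.2, "y": 3.5}
    - {"x": 2.2, "y": 3.5}
    - {"x": 2.2, "y": 3.5}
    - {"x": 2.2, "y": 3.5}
    - {"x": 2.2, "y": 3.5}
    - {"x": 2.2, "y": 3.5}
    - {"x": 2.2, "y": 3.5}
    - {"x": 2.2, "y": 3.5}

```text
invalid input
```

play_rows:
  moves:
    - {"x": 2.2, "y": 3.5, "z": 0, "turn": 0, "jaw": 8.5}
    - {"x": 2.2, "y": 3.5, "z": 0, "turn": 0, "jaw": 8.5}
    - {"x": 2.2, "y": 3.5, "z": 0, "turn": 0, "jaw": 8.5}
    - {"x": 2.2, "y": 3.5, "z": 0, "turn": 0, "jaw": 8.5}
  squeeze: 30

```text
t: 2.08
tool_pos: [0.2707, -0.4564, 0.2312]
tool_rot: [-0.306, 2.063, -2.063]
contact_force: [-0.3, -0.9, 1.2]
opening: 0.0847
```

play_rows:
  moves:
    - {"x": 2.05, "y": 3.3, "z": 0, "turn": 0, "jaw": 8.5}
    - {"x": 2.05, "y": 3.3, "z": 0, "turn": 0, "jaw": 8.5}
    - {"x": 2.05, "y": 3.3, "z": 0, "turn": 0, "jaw": 8.5}
    - {"x": 2.05, "y": 3.3, "z": 0, "turn": 0, "jaw": 8.5}
    - {"x": 2.05, "y": 3.3, "z": 0, "turn": 0, "jaw": 8.5}
    - {"x": 2.05, "y": 3.3, "z": 0, "turn": 0, "jaw": 8.5}
    - {"x": 2.05, "y": 3.3, "z": 0, "turn": 0, "jaw": 8.5}
    - {"x": 2.05, "y": 3.3, "z": 0, "turn": 0, "jaw": 8.5}

```text
t: 2.75
tool_pos: [0.4349, -0.1921, 0.2317]
tool_rot: [-0.306, 2.061, -2.063]
contact_force: [0.1, 0.7, 0.1]
opening: 0.0851
```

play_rows:
  moves:
    - {"x": 2.05, "y": 3.3, "z": 0, "turn": 0, "jaw": 8.5}
    - {"x": 2.05, "y": 3.3, "z": 0, "turn": 0, "jaw": 8.5}
    - {"x": 2.05, "y": 3.3, "z": 0, "turn": 0, "jaw": 8.5}
    - {"x": 2.05, "y": 3.3, "z": 0, "turn": 0, "jaw": 8.5}
    - {"x": 0, "y": 0, "z": 0, "turn": 0, "jaw": 8.5}
    - {"x": 0, "y": 0, "z": 0, "turn": 0, "jaw": 8.5}

```text
t: 3.25
tool_pos: [0.5167, -0.0601, 0.2312]
tool_rot: [-0.312, 2.06, -2.06]
contact_force: [0.3, -0.6, 0.7]
opening: 0.0849
```

```bash
python3 - <<'E'
from h import *
d=snap('wrist','w1.png')
print(ctrl.get_obs()['tool_pos'])
for r in pinpoint('wrist','jar'): print(r,at(d,r['point'],.001))
for r in regions_of('wrist','jar')[:1]:
    ys,xs=np.nonzero(r['pixels']);print(xs.min(),xs.max(),ys.min(),ys.max())
print(proj(d,(.538,-.027,.101)))
E
```

```text
[ 0.51628805 -0.06128915  0.2312435 ]
{'point': [255.8, 158.3], 'score': 0.84} [ 0.53646864 -0.03055609  0.001     ]
221 278 132 195
[246.17611198 170.07453453]
```

View pics/w1.png

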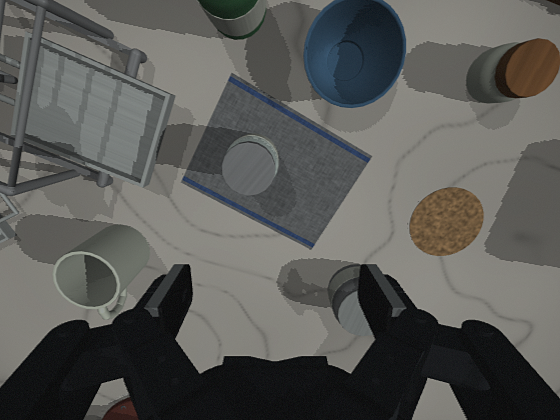

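```bash
python3 - <<'E'
from h import *
d=snap('wrist')
print('jar',at(d,(250,165),.101))
m=np.array([at(d,p,.001)[:2] for p in((232,73),(371,157),(312,249),(182,182))]);print(m.round(4),m.mean(0))
for a,b in((0,1),(3,2),(0,3),(1,2)): v=m[a]-m[b]; print(np.linalg.norm(v),np.degrees(np.arctan2(v[1],v[0])))
r=np.array([at(d,p,.044)[:2] for p in((173,95),(148,187))]);v=r[0]-r[1];print(r,np.linalg.norm(v),np.degrees(np.arctan2(v[1],v[0])))
for r in pinpoint('wrist','coaster')[:2]+regions_of('wrist','coaster')[:1]: print(r['score'],at(d,r['point'],.001))
q=cv2.resize(d['img'][0:230,0:260,::-1],None,fx=2.9,fy=2.6,interpolation=cv2.INTER_CUBIC);cv2.imwrite('pics/w1c.png',q)
E
```

```text
jar [ 0.54300443 -0.03175676  0.101     ]
[[ 0.6234  0.0205]
 [ 0.58   -0.1735]
 [ 0.4361 -0.1437]
 [ 0.478   0.0511]] [ 0.52938192 -0.06141099]
0.19881018417667998 77.41350140369188
0.1992916429002104 77.86852297331575
0.1485493587778964 -11.89651982800596
0.14697334374192786 -11.703862144373337
[[0.58088755 0.06799302]
 [0.47370508 0.0772529 ]] 0.1075817192956176 -4.937726591533531
0.57 [ 0.529413   -0.30501074  0.001     ]
0.92 [ 0.53210345 -0.30136135  0.001     ]
```

View pics/w1c.png

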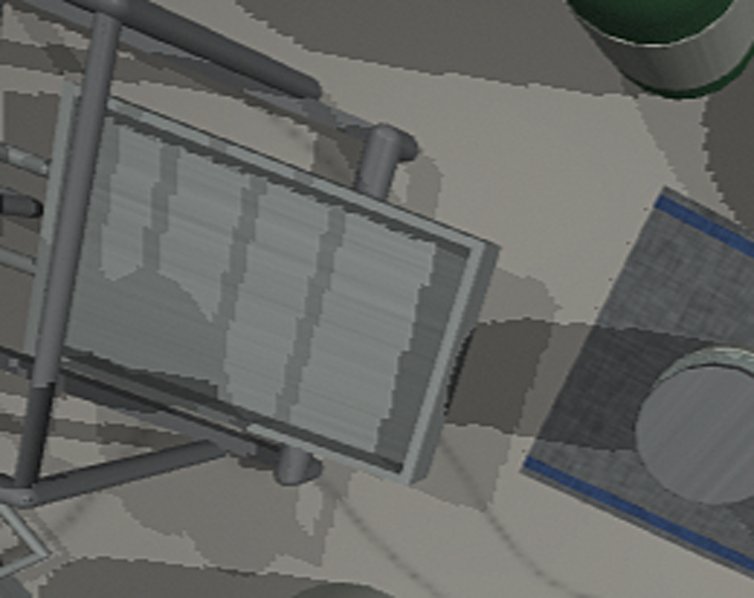

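play_rows:
  moves:
    - {"x": 1.2, "y": 1.6, "z": 0, "turn": 0, "jaw": 8.5}
    - {"x": 1.2, "y": 1.6, "z": -2, "turn": 0, "jaw": 8.5}
    - {"x": 0, "y": 0, "z": -3.5, "turn": 0, "jaw": 8.5}
    - {"x": 0, "y": 0, "z": -3.5, "turn": 0, "jaw": 8.5}
    - {"x": 0, "y": 0, "z": -3.5, "turn": 0, "jaw": 8.5}
    - {"x": 0, "y": 0, "z": -3, "turn": 0, "jaw": 8.5}
    - {"x": 0, "y": 0, "z": -3, "turn": 0, "jaw": 8.5}
    - {"x": 0, "y": 0, "z": 0, "turn": 0, "jaw": 8.5}

```text
t: 4.22
tool_pos: [0.5346, -0.0298, 0.0395]
tool_rot: [-0.319, 2.073, -2.064]
contact_force: [-0.7, 0.2, -1.0]
opening: 0.085
```

play_rows:
  moves:
    - {"x": 0, "y": 0, "z": 0, "turn": 0, "jaw": 7}
    - {"x": 0, "y": 0, "z": 0, "turn": 0, "jaw": 6.2}
    - {"x": 0, "y": 0, "z": 0, "turn": 0, "jaw": 5.5}
    - {"x": 0, "y": 0, "z": 0, "turn": 0, "jaw": 5}
    - {"x": 0, "y": 0, "z": 0, "turn": 0, "jaw": 5}
    - {"x": 0, "y": 0, "z": 0, "turn": 0, "jaw": 5}
    - {"x": 0, "y": 0, "z": 0, "turn": 0, "jaw": 5}
    - {"x": 0, "y": 0, "z": 0, "turn": 0, "jaw": 5}
  squeeze: 35

```text
t: 4.88
tool_pos: [0.5425, -0.0303, 0.0494]
tool_rot: [-0.302, 2.058, -2.062]
contact_force: [-0.0, 1.3, 6.2]
opening: 0.0562
```

```bash
python3 - <<'E'
from h import *
d=snap('wrist','w2.png');print(ctrl.get_obs()['tool_pos'],ctrl.get_obs()['opening'])
E
```

```text
[ 0.54251006 -0.03026255  0.04938786] 0.056363148154134166
```

View pics/w2.png

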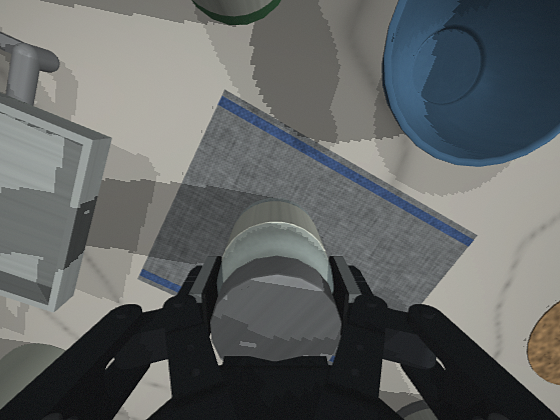

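play_rows:
  moves:
    - {"x": 0, "y": 0, "z": 1, "turn": 0, "jaw": 5}
    - {"x": 0, "y": 0, "z": 2, "turn": 0, "jaw": 5}
    - {"x": 0, "y": 0, "z": 2.5, "turn": 0, "jaw": 5}
    - {"x": 0, "y": -1.4, "z": 0.5, "turn": 0, "jaw": 5}
    - {"x": -0.2, "y": -3, "z": 0, "turn": 0, "jaw": 5}
    - {"x": -0.2, "y": -3.5, "z": 0, "turn": 0, "jaw": 5}
    - {"x": -0.2, "y": -3.5, "z": 0, "turn": 0, "jaw": 5}
    - {"x": -0.2, "y": -3.5, "z": 0, "turn": 0, "jaw": 5}

```text
t: 5.6
tool_pos: [0.5313, -0.1799, 0.1064]
tool_rot: [-0.309, 2.062, -2.062]
contact_force: [0.5, -0.3, -4.7]
opening: 0.0563
```

play_rows:
  moves:
    - {"x": -0.2, "y": -3.5, "z": 0, "turn": 0, "jaw": 5}
    - {"x": -0.1, "y": -3.5, "z": 0, "turn": 0, "jaw": 5}
    - {"x": 0, "y": -3, "z": 0, "turn": 0, "jaw": 5}
    - {"x": 0, "y": -1.7, "z": 0, "turn": 0, "jaw": 5}
    - {"x": 0, "y": -0.8, "z": 0, "turn": 0, "jaw": 5}
    - {"x": 0, "y": 0, "z": 0, "turn": 0, "jaw": 5}
    - {"x": 0, "y": 0, "z": 0, "turn": 0, "jaw": 5}
    - {"x": 0, "y": 0, "z": 0, "turn": 0, "jaw": 5}

```text
t: 6.27
tool_pos: [0.5291, -0.3021, 0.1059]
tool_rot: [-0.309, 2.063, -2.06]
contact_force: [0.2, -0.0, -4.0]
opening: 0.0568
```

```bash
python3 - <<'E'
from h import *
print(ctrl.get_obs()['tool_pos'],ctrl.get_obs()['contact_force'])
a=snap('wrist','w3.png');b=snap('top','t3.png')
z=0.057
print(proj(b,(.531,-.304,z)), proj(b,(.531,-.304,.157)))
cv2.imwrite('pics/t3c.png',cv2.resize(b['img'][150:330,300:500,::-1],None,fx=3,fy=3))
for n,d in(('wrist',a),('top',b)):
  for r in regions_of(n,'jar')[:1]:
    ys,xs=np.nonzero(r['pixels']);print(n,r['score'],r['point'],xs.min(),xs.max(),ys.min(),ys.max())
  for r in pinpoint(n,'jar')[:1]: print(r,at(d,r['point'],z))
E
```

```text
[ 0.5290939  -0.30208435  0.10587267] [ 0.19562808 -0.01715604 -4.04406947]
[406.46981118 225.987578  ] [421.8128829  218.17113731]
wrist 0.64 [274.8, 291.7] 210 340 198 360
{'point': [276.1, 232.2], 'score': 0.91} [ 0.52975865 -0.30453493  0.057     ]
{'point': [406.1, 227.7], 'score': 0.59} [ 0.52722004 -0.30297878  0.057     ]
```

View pics/w3.png

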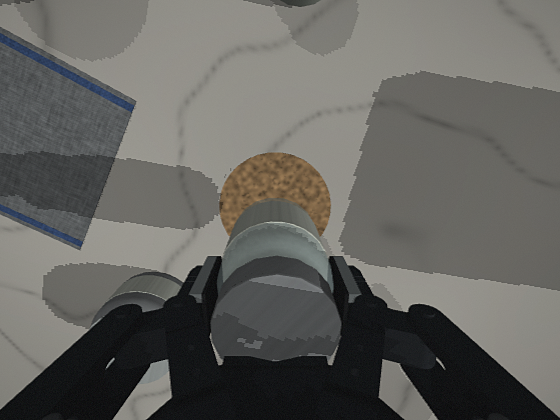

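View pics/t3c.png

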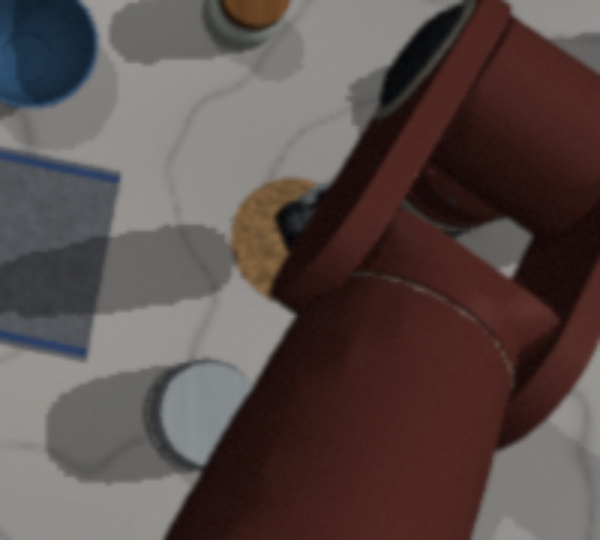

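```bash
python3 - <<'E'
from h import *
a=snap('wrist')
th=np.linspace(0,6.283,361)
for c in((.531,-.304),(.527,-.304),(.535,-.304),(.531,-.300),(.531,-.308)):
    P=np.array([proj(a,(c[0]+.05*np.cos(t),c[1]+.05*np.sin(t),.001)) for t in th]);print(c,P[:,0].min().round(1),P[:,0].max().round(1),P[:,1].min().round(1))
im=a['img'].astype(int);m=(im[:,:,0]-im[:,:,2]>30);m[:140]=0;m[240:]=0;m[:,:200]=0;m[:,350:]=0;ys,xs=np.nonzero(m);print(xs.min(),xs.max(),ys.min())
E
```

```text
(0.531, -0.304) 218.5 330.2 150.3
(0.527, -0.304) 217.5 328.7 154.9
(0.535, -0.304) 219.6 331.8 145.7
(0.531, -0.3) 214.2 326.0 148.9
(0.531, -0.308) 222.9 334.4 151.7
219 328 152
```

play_rows:
  moves:
    - {"x": 0, "y": 0.1, "z": -1.5, "turn": 0, "jaw": 5}
    - {"x": 0, "y": 0, "z": -2, "turn": 0, "jaw": 5}
    - {"x": 0, "y": 0, "z": -1.2, "turn": 0, "jaw": 5}
    - {"x": 0, "y": 0, "z": -0.5, "turn": 0, "jaw": 5}
    - {"x": 0, "y": 0, "z": -0.25, "turn": 0, "jaw": 5}
    - {"x": 0, "y": 0, "z": 0, "turn": 0, "jaw": 5}
    - {"x": 0, "y": 0, "z": 0, "turn": 0, "jaw": 5}
    - {"x": 0, "y": 0, "z": 0, "turn": 0, "jaw": 5}

```text
t: 7.28
tool_pos: [0.53, -0.3034, 0.0531]
tool_rot: [-0.306, 2.06, -2.063]
contact_force: [0.1, -0.6, -3.9]
opening: 0.056
```

play_rows:
  moves:
    - {"x": 0, "y": 0, "z": -0.15, "turn": 0, "jaw": 5}
    - {"x": 0, "y": 0, "z": -0.15, "turn": 0, "jaw": 5}
    - {"x": 0, "y": 0, "z": 0, "turn": 0, "jaw": 5}

```text
t: 7.53
tool_pos: [0.5296, -0.3032, 0.0495]
tool_rot: [-0.306, 2.061, -2.063]
contact_force: [-0.3, 0.2, -1.5]
opening: 0.0566
```

play_rows:
  moves:
    - {"x": 0, "y": 0, "z": -0.1, "turn": 0, "jaw": 5}
    - {"x": 0, "y": 0, "z": 0, "turn": 0, "jaw": 5.5}
    - {"x": 0, "y": 0, "z": 0, "turn": 0, "jaw": 7}
    - {"x": 0, "y": 0, "z": 0, "turn": 0, "jaw": 8.5}
    - {"x": 0, "y": 0, "z": 0, "turn": 0, "jaw": 8.5}
    - {"x": 0, "y": 0, "z": 0, "turn": 0, "jaw": 8.5}
    - {"x": 0, "y": 0, "z": 0, "turn": 0, "jaw": 8.5}
    - {"x": 0, "y": 0, "z": 1, "turn": 0, "jaw": 8.5}

```text
t: 8.2
tool_pos: [0.5277, -0.3018, 0.0557]
tool_rot: [-0.311, 2.067, -2.06]
contact_force: [0.3, 0.5, -0.8]
opening: 0.0848
```

play_rows:
  moves:
    - {"x": 0, "y": 0, "z": 2, "turn": 0, "jaw": 8.5}
    - {"x": 0, "y": 0, "z": 3, "turn": 0, "jaw": 8.5}
    - {"x": 0, "y": 0, "z": 4, "turn": 7, "jaw": 8.5}
    - {"x": 0, "y": 0, "z": 4, "turn": 7, "jaw": 8.5}
    - {"x": 0, "y": 2, "z": 3.5, "turn": 7, "jaw": 8.5}
    - {"x": 0, "y": 3.5, "z": 0, "turn": 7, "jaw": 8.5}
    - {"x": 0, "y": 3.5, "z": 0, "turn": 7, "jaw": 8.5}
    - {"x": 0, "y": 3.5, "z": 0, "turn": 7, "jaw": 8}

```text
t: 8.87
tool_pos: [0.5295, -0.1771, 0.2251]
tool_rot: [-0.903, 1.59, -1.595]
contact_force: [0.9, 0.5, -1.2]
opening: 0.0803
```

play_rows:
  moves:
    - {"x": 0, "y": 3.5, "z": 0, "turn": 7, "jaw": 7.5}
    - {"x": 0, "y": 3.5, "z": 0, "turn": 7, "jaw": 7}
    - {"x": 0, "y": 3.5, "z": 0, "turn": 7, "jaw": 6}
    - {"x": 0, "y": 2, "z": 0, "turn": 5, "jaw": 5}
    - {"x": 0, "y": 0, "z": 0, "turn": 0, "jaw": 5}
    - {"x": 0, "y": 0, "z": 0, "turn": 0, "jaw": 5}

```text
t: 9.37
tool_pos: [0.5293, -0.0522, 0.2236]
tool_rot: [-1.166, 1.272, -1.274]
contact_force: [-0.1, -0.2, 0.4]
opening: 0.0498
```

```bash
python3 - <<'E'
from h import *
from scipy.spatial.transform import Rotation as R
o=ctrl.get_obs();print(o['t'],o['tool_pos'],o['opening'],R.from_rotvec(o['tool_rot']).as_matrix()[:,2],o['q'],o['contact_force'])
snap('wrist','w4.png');b=snap('top','t4.png')
for r in pinpoint('top','jar')[:1]+pinpoint('top','coaster')[:1]: print(r,at(b,r['point'],.002))
E
```

```text
9.3667 [ 0.52927016 -0.05217009  0.22360419] 0.049835948883013535 [ 0.99618673 -0.08723998  0.00108425] [-2.37951783e-01 -1.67720848e-01  1.83718208e+00 -5.19335020e-04
  1.47095635e+00 -1.50548877e-01] [-0.13044252 -0.22460009  0.3675247 ]
{'point': [401.5, 232.6], 'score': 0.9} [ 0.52412653 -0.30867164  0.002     ]
{'point': [396.5, 226.4], 'score': 0.71} [ 0.53850607 -0.29789471  0.002     ]
```

View pics/w4.png

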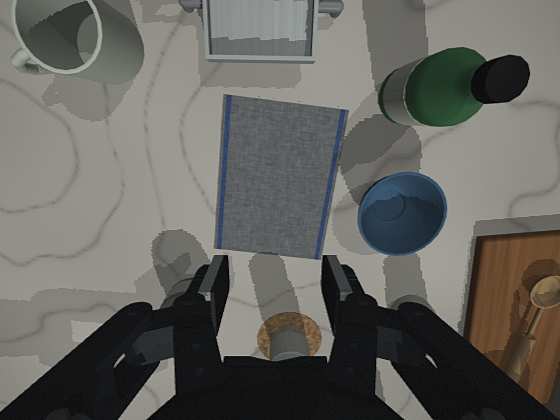

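View pics/t4.png

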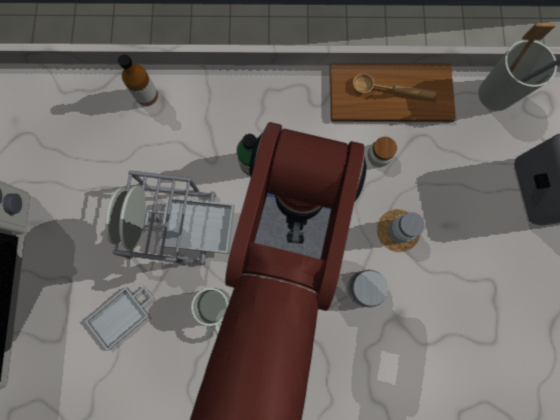

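```bash
python3 - <<'E'
from h import *
d=snap('wrist')
cv2.imwrite('pics/w4c.png',cv2.resize(d['img'][0:110,170:370,::-1],None,fx=4,fy=4,interpolation=cv2.INTER_CUBIC))
for q,z in(('tray_front',.03),('tray',.026),('rail_mid',.026)):
  for r in pinpoint('wrist',q)[:1]: print(q,r,at(d,r['point'],z))
m=np.array([at(d,p,.001)[:2] for p in((348,110),(320,259),(214,248),(225,95))]);print(m.round(4),m.mean(0))
for a,b in((0,1),(3,2),(0,3),(1,2)): v=m[a]-m[b]; print(np.linalg.norm(v),np.degrees(np.arctan2(v[1],v[0])))
E
```

```text
tray_front {'point': [259.1, 40.8], 'score': 0.78} [0.52696656 0.09773819 0.03      ]
[[ 0.6237  0.0223]
 [ 0.582  -0.1719]
 [ 0.4369 -0.1416]
 [ 0.4803  0.052 ]] [ 0.53073433 -0.05980214]
0.19852893482581266 77.89595777157491
0.19848395575623315 77.3626209707485
0.14641340754204285 -11.729625601390987
0.14826059039413303 -11.75499637424795
```

View pics/w4c.png

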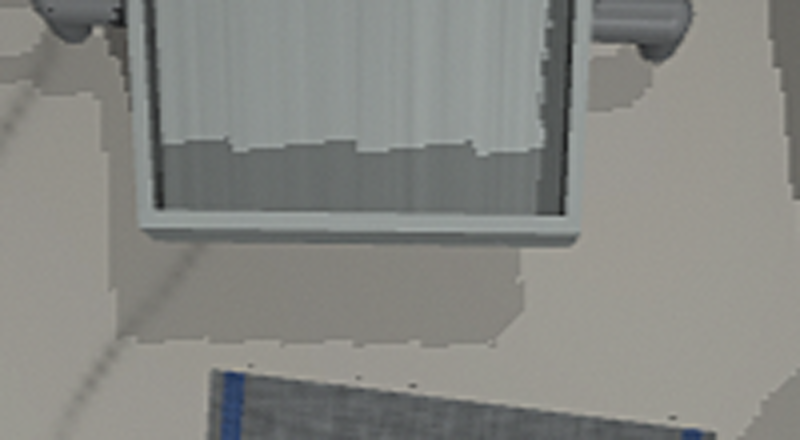

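```bash
python3 - <<'E'
from h import *
d=snap('wrist')
r=np.array([at(d,p,.044)[:2] for p in((205,57),(314.5,58.5))]);v=r[1]-r[0];h=np.degrees(np.arctan2(v[1],v[0]));print(r,np.linalg.norm(v),h)
u=np.array([-np.sin(np.radians(h)),np.cos(np.radians(h))])
print('centre',r.mean(0)+.075*u,'front pt',r.mean(0)+.018*u)
E
```

```text
[[0.47192725 0.08568528]
 [0.58045946 0.07450878]] 0.10910616323691628 -5.879516697594653
centre [0.53387613 0.15470249] front pt [0.52803722 0.09800234]
```

play_rows:
  moves:
    - {"x": 0, "y": 2.5, "z": 0, "turn": -1, "jaw": 5}
    - {"x": 0, "y": 3.5, "z": 0, "turn": 0, "jaw": 5}
    - {"x": -0.1, "y": 3.5, "z": 0, "turn": 0, "jaw": 5}
    - {"x": 0, "y": 3.5, "z": -3, "turn": 0, "jaw": 5}
    - {"x": 0, "y": 2, "z": -4, "turn": 0, "jaw": 5}
    - {"x": 0, "y": 0, "z": -4, "turn": 0, "jaw": 5}
    - {"x": 0, "y": 0, "z": -3, "turn": 0, "jaw": 5}
    - {"x": 0, "y": 0, "z": -1.5, "turn": 0, "jaw": 5}

```text
t: 10.48
tool_pos: [0.5249, 0.0927, 0.0683]
tool_rot: [-1.164, 1.291, -1.283]
contact_force: [-0.4, -0.5, -0.1]
opening: 0.0498
```

play_rows:
  moves:
    - {"x": 0, "y": 0, "z": 0, "turn": 0, "jaw": 5}
    - {"x": 0, "y": 0, "z": 0, "turn": 0, "jaw": 5}

```text
t: 10.65
tool_pos: [0.5277, 0.0922, 0.0727]
tool_rot: [-1.159, 1.288, -1.286]
contact_force: [0.3, 0.4, 1.5]
opening: 0.0497
```

```bash
python3 - <<'E'
from h import *
o=ctrl.get_obs();print(o['t'],o['tool_pos'],o['opening'],o['contact_force'])
snap('wrist','w5.png')
E
```

```text
10.65 [0.52766123 0.09224707 0.07271925] 0.04971189869388597 [0.29291698 0.36189053 1.46170701]
```

View pics/w5.png

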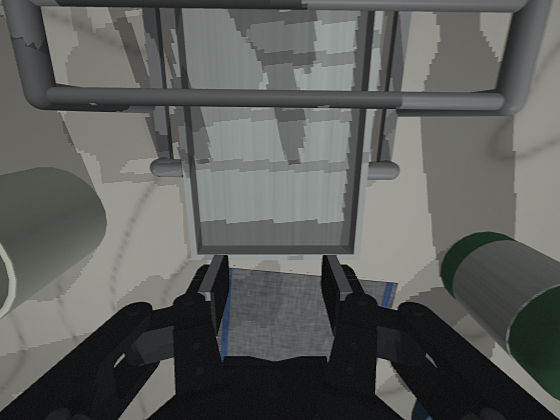

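```bash
python3 - <<'E'
from h import *
d=snap('wrist')
cv2.imwrite('pics/w5c.png',cv2.resize(d['img'][150:290,150:400,::-1],None,fx=3,fy=3,interpolation=cv2.INTER_CUBIC))
E
```

```text
(no output)
```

View pics/w5c.png

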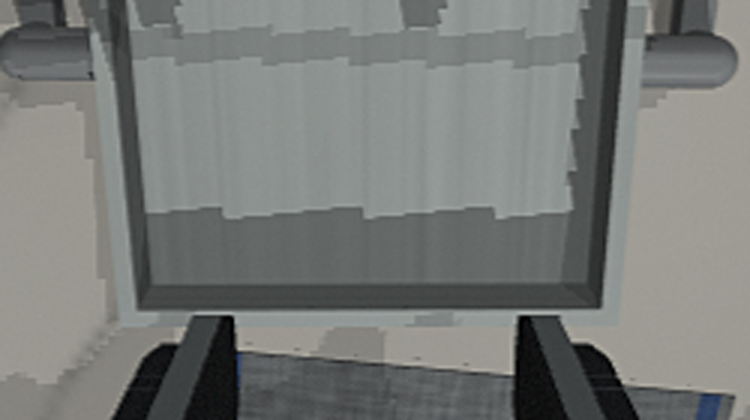

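```bash
python3 - <<'E'
from h import *
d=snap('wrist')
r=np.array([at(d,p,.044)[:2] for p in((190,257.7),(356,256.9))]);v=r[1]-r[0];h=np.degrees(np.arctan2(v[1],v[0]));print(r,np.linalg.norm(v),h)
u=np.array([-np.sin(np.radians(h)),np.cos(np.radians(h))])
print('centre',r.mean(0)+.075*u,'front pt',r.mean(0)+.018*u)
E
```

```text
[[0.4723347  0.08596991]
 [0.58254352 0.07460945]] 0.11079280478907455 -5.885329863909404
centre [0.53512945 0.15489436] front pt [0.52928479 0.0981948 ]
```

play_rows:
  moves:
    - {"x": 0.1, "y": 0.6, "z": -1.5, "turn": 0, "jaw": 5}
    - {"x": 0, "y": 0, "z": -1.5, "turn": 0, "jaw": 5}
    - {"x": 0, "y": 0, "z": 0, "turn": 0, "jaw": 5}
    - {"x": 0, "y": 0, "z": 0, "turn": 0, "jaw": 5}

```text
t: 11.13
tool_pos: [0.5296, 0.0983, 0.0443]
tool_rot: [-1.157, 1.286, -1.287]
contact_force: [-0.4, -0.2, 0.1]
opening: 0.0499
```

play_rows:
  moves:
    - {"x": 0, "y": 0, "z": -0.5, "turn": 0, "jaw": 5}
    - {"x": 0, "y": 0, "z": -0.3, "turn": 0, "jaw": 5}
    - {"x": 0, "y": 0, "z": -0.2, "turn": 0, "jaw": 5}
    - {"x": 0, "y": 0, "z": 0, "turn": 0, "jaw": 5}

```text
t: 11.47
tool_pos: [0.5291, 0.0983, 0.0334]
tool_rot: [-1.157, 1.287, -1.287]
contact_force: [-0.6, 0.1, -0.1]
opening: 0.0497
```

play_rows:
  moves:
    - {"x": 0, "y": 0, "z": -0.3, "turn": 0, "jaw": 5}
    - {"x": 0, "y": 0, "z": -0.2, "turn": 0, "jaw": 5}
    - {"x": 0, "y": 0, "z": 0, "turn": 0, "jaw": 5}

```text
t: 11.72
tool_pos: [0.5288, 0.0984, 0.0279]
tool_rot: [-1.158, 1.287, -1.286]
contact_force: [-0.8, 0.3, 0.6]
opening: 0.0503
```

play_rows:
  moves:
    - {"x": 0, "y": 0, "z": -0.2, "turn": 0, "jaw": 5}
    - {"x": 0, "y": 0, "z": -0.1, "turn": 0, "jaw": 5}
    - {"x": 0, "y": 0, "z": 0, "turn": 0, "jaw": 5}

```text
t: 11.97
tool_pos: [0.5294, 0.0983, 0.0256]
tool_rot: [-1.157, 1.286, -1.287]
contact_force: [0.2, -0.9, 2.4]
opening: 0.05
```

play_rows:
  moves:
    - {"x": 0, "y": 0, "z": -0.2, "turn": 0, "jaw": 5}
    - {"x": 0, "y": 0, "z": -0.2, "turn": 0, "jaw": 5}
    - {"x": 0, "y": 0, "z": -0.2, "turn": 0, "jaw": 5}
    - {"x": 0, "y": 0, "z": 0, "turn": 0, "jaw": 5}

```text
t: 12.3
tool_pos: [0.5294, 0.0985, 0.0191]
tool_rot: [-1.157, 1.286, -1.287]
contact_force: [0.2, -0.6, 1.5]
opening: 0.0501
```

play_rows:
  moves:
    - {"x": 0, "y": 0, "z": -0.2, "turn": 0, "jaw": 5}
    - {"x": 0, "y": 0, "z": -0.1, "turn": 0, "jaw": 5}
    - {"x": 0, "y": 0, "z": 0, "turn": 0, "jaw": 5}

```text
t: 12.55
tool_pos: [0.5293, 0.0986, 0.0163]
tool_rot: [-1.157, 1.287, -1.286]
contact_force: [-0.1, 1.0, 2.8]
opening: 0.05
```

```bash
python3 - <<'E'
from h import *
o=ctrl.get_obs();print(o['t'],o['tool_pos'],o['opening'],o['contact_force'])
snap('wrist','w6.png');s=snap('scene','s6.png')
cv2.imwrite('pics/s6c.png',cv2.resize(s['img'][100:260,240:440,::-1],None,fx=3.5,fy=3.5,interpolation=cv2.INTER_CUBIC))
E
```

```text
12.55 [0.52934995 0.09862413 0.01629316] 0.049977910150273155 [-0.0968234   0.98719358  2.79165394]
```

View pics/w6.png

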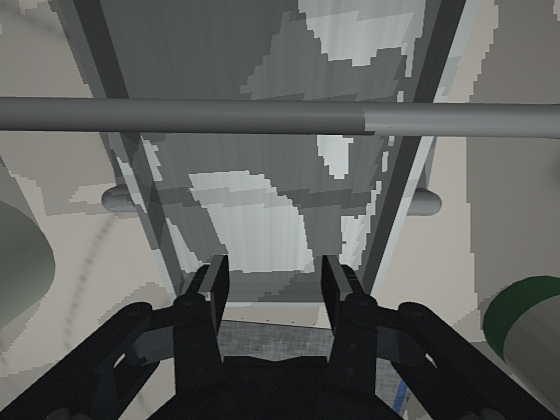

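View pics/s6c.png

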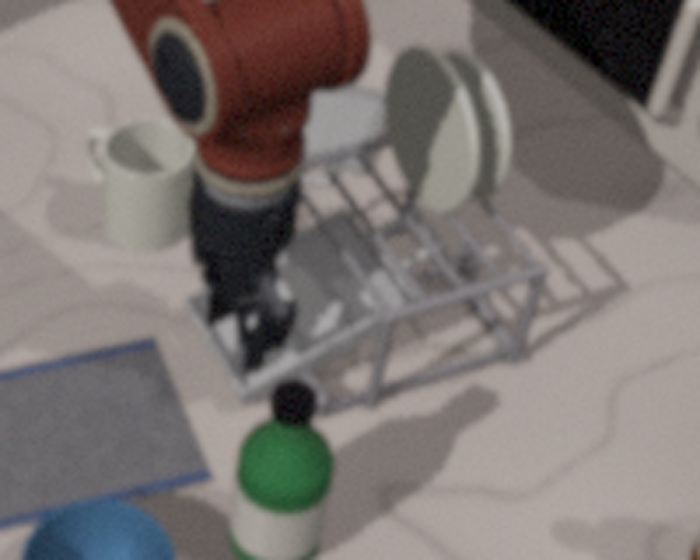

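play_rows:
  moves:
    - {"x": -0.05, "y": -0.4, "z": -0.1, "turn": 0, "jaw": 5}
    - {"x": -0.05, "y": -0.5, "z": -0.15, "turn": 0, "jaw": 5}
    - {"x": -0.05, "y": -0.5, "z": -0.15, "turn": 0, "jaw": 5}
    - {"x": 0, "y": 0, "z": 0, "turn": 0, "jaw": 5}

```text
t: 12.98
tool_pos: [0.5269, 0.0833, 0.0116]
tool_rot: [-1.159, 1.288, -1.287]
contact_force: [-0.1, -0.1, 0.7]
opening: 0.0504
```

play_rows:
  moves:
    - {"x": -0.05, "y": -0.5, "z": -0.2, "turn": 0, "jaw": 5}
    - {"x": -0.05, "y": -0.5, "z": -0.15, "turn": 0, "jaw": 5}
    - {"x": 0, "y": 0, "z": 0, "turn": 0, "jaw": 5}

```text
t: 13.23
tool_pos: [0.5259, 0.0734, 0.0081]
tool_rot: [-1.159, 1.288, -1.287]
contact_force: [0.3, -0.8, -0.4]
opening: 0.0501
```

```bash
python3 - <<'E'
from h import *
o=ctrl.get_obs();print(o['t'],o['tool_pos'],o['opening'],o['contact_force'])
snap('wrist','w7.png');s=snap('scene','s7.png')
cv2.imwrite('pics/s7c.png',cv2.resize(s['img'][100:260,240:440,::-1],None,fx=3.5,fy=3.5,interpolation=cv2.INTER_CUBIC))
E
```

```text
13.2333 [0.52594367 0.07343774 0.00812722] 0.05007237146502327 [ 0.30040905 -0.84980981 -0.36973727]
```

View pics/w7.png

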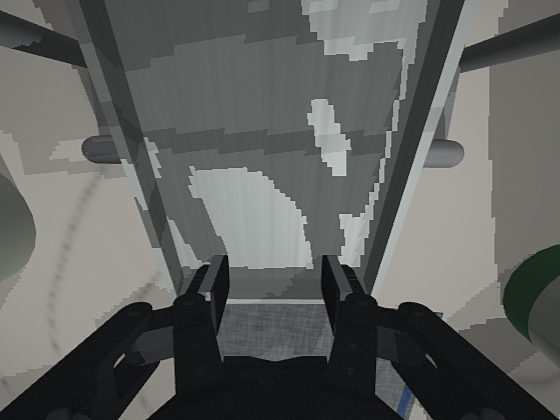

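View pics/s7c.png

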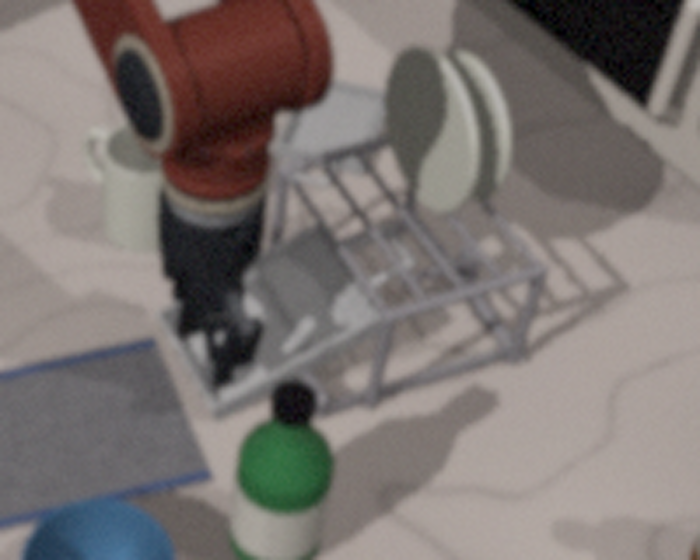

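play_rows:
  moves:
    - {"x": -0.04, "y": -0.7, "z": 0.1, "turn": 0, "jaw": 5}
    - {"x": -0.04, "y": -0.8, "z": 0.1, "turn": 0, "jaw": 5}
    - {"x": -0.04, "y": -0.8, "z": 0.1, "turn": 0, "jaw": 5}
    - {"x": -0.04, "y": -0.8, "z": 0.1, "turn": 0, "jaw": 5}
    - {"x": -0.04, "y": -0.8, "z": 0, "turn": 0, "jaw": 5}
    - {"x": -0.04, "y": -0.8, "z": 0, "turn": 0, "jaw": 5}
    - {"x": 0, "y": 0, "z": 0, "turn": 0, "jaw": 5}

```text
t: 13.92
tool_pos: [0.5244, 0.0258, 0.0131]
tool_rot: [-1.157, 1.287, -1.288]
contact_force: [-0.1, 0.5, -0.5]
opening: 0.0502
```

```bash
python3 - <<'E'
from h import *
o=ctrl.get_obs();print(o['t'],o['tool_pos'],o['opening'],o['contact_force'])
snap('wrist','w8.png')
E
```

```text
13.9167 [0.52441895 0.02578237 0.01310399] 0.050238097466775364 [-0.06490039  0.50312417 -0.53592587]
```

View pics/w8.png

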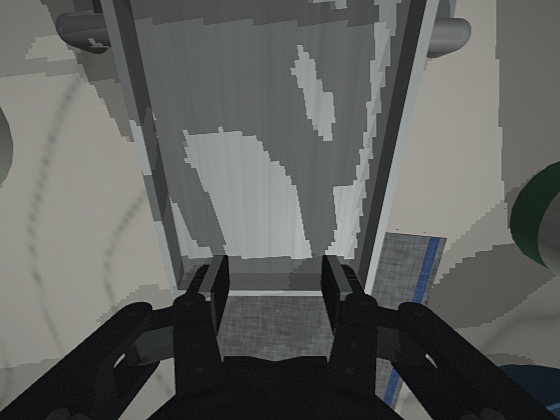

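Tray follows well. Continue.

play_rows:
  moves:
    - {"x": -0.04, "y": -0.7, "z": 0, "turn": 0, "jaw": 5}
    - {"x": -0.04, "y": -0.8, "z": 0, "turn": 0, "jaw": 5}
    - {"x": -0.04, "y": -0.8, "z": 0, "turn": 0, "jaw": 5}
    - {"x": -0.04, "y": -0.8, "z": 0, "turn": 0, "jaw": 5}
    - {"x": -0.04, "y": -0.8, "z": 0, "turn": 0, "jaw": 5}
    - {"x": -0.04, "y": -0.8, "z": 0, "turn": 0, "jaw": 5}
    - {"x": 0, "y": 0, "z": 0, "turn": 0, "jaw": 5}

```text
t: 14.55
tool_pos: [0.5219, -0.0212, 0.013]
tool_rot: [-1.157, 1.287, -1.288]
contact_force: [0.6, -0.7, 0.6]
opening: 0.0504
```

play_rows:
  moves:
    - {"x": -0.04, "y": -0.6, "z": 0, "turn": 0, "jaw": 5}
    - {"x": -0.04, "y": -0.6, "z": 0, "turn": 0, "jaw": 5}
    - {"x": -0.04, "y": -0.6, "z": 0, "turn": 0, "jaw": 5}
    - {"x": -0.04, "y": -0.6, "z": 0, "turn": 0, "jaw": 5}
    - {"x": -0.04, "y": -0.6, "z": 0, "turn": 0, "jaw": 5}
    - {"x": -0.04, "y": -0.6, "z": 0, "turn": 0, "jaw": 5}
    - {"x": 0, "y": 0, "z": 0, "turn": 0, "jaw": 5}

```text
t: 15.13
tool_pos: [0.5195, -0.0569, 0.013]
tool_rot: [-1.158, 1.287, -1.288]
contact_force: [-0.2, -0.0, -0.1]
opening: 0.0494
```

```bash
python3 - <<'E'
from h import *
o=ctrl.get_obs();print(o['t'],o['tool_pos'],o['opening'],o['contact_force'])
snap('wrist','w9.png');s=snap('scene','s9.png')
cv2.imwrite('pics/s9c.png',cv2.resize(s['img'][100:300,200:440,::-1],None,fx=3,fy=3,interpolation=cv2.INTER_CUBIC))
E
```

```text
15.1333 [ 0.51948051 -0.05685163  0.01295644] 0.049368688036670896 [-0.22917426 -0.04283764 -0.05544415]
```

View pics/w9.png

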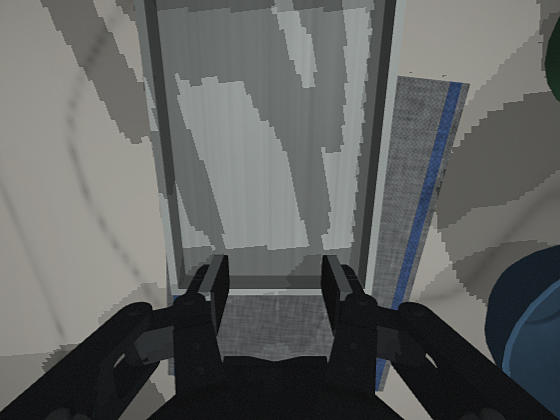

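View pics/s9c.png

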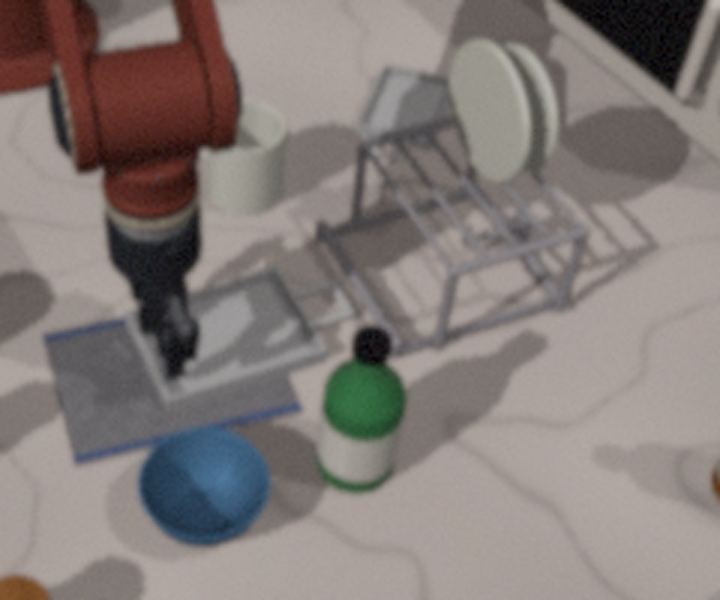

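play_rows:
  moves:
    - {"x": -0.04, "y": -0.6, "z": 0, "turn": 0, "jaw": 5}
    - {"x": -0.04, "y": -0.6, "z": 0, "turn": 0, "jaw": 5}
    - {"x": -0.04, "y": -0.6, "z": 0, "turn": -0.5, "jaw": 5}
    - {"x": -0.03, "y": -0.6, "z": 0, "turn": -1, "jaw": 5}
    - {"x": -0.03, "y": -0.6, "z": 0, "turn": -1, "jaw": 5}
    - {"x": -0.03, "y": -0.6, "z": 0, "turn": -1, "jaw": 5}
    - {"x": -0.03, "y": -0.6, "z": 0, "turn": -1, "jaw": 5}
    - {"x": 0, "y": -0.6, "z": 0, "turn": -1, "jaw": 5}

```text
t: 15.9
tool_pos: [0.5169, -0.1042, 0.0128]
tool_rot: [-1.106, 1.358, -1.357]
contact_force: [0.3, 0.9, 1.2]
opening: 0.0503
```

play_rows:
  moves:
    - {"x": 0, "y": -0.5, "z": 0, "turn": -1, "jaw": 5}
    - {"x": 0, "y": 0, "z": 0, "turn": 0, "jaw": 5}
    - {"x": 0, "y": 0.3, "z": 1, "turn": 0, "jaw": 5}
    - {"x": 0, "y": 0, "z": 3, "turn": 0, "jaw": 5}
    - {"x": 0, "y": 0, "z": 4, "turn": 0, "jaw": 5}
    - {"x": 0, "y": -3, "z": 4, "turn": 0, "jaw": 5}
    - {"x": 0, "y": -4, "z": 4, "turn": 0, "jaw": 5}
    - {"x": 0, "y": -3, "z": 3, "turn": 0, "jaw": 5}

```text
t: 16.57
tool_pos: [0.5173, -0.1898, 0.1883]
tool_rot: [-1.098, 1.365, -1.369]
contact_force: [0.3, 0.4, -0.2]
opening: 0.0499
```

play_rows:
  moves:
    - {"x": 0, "y": 0, "z": 0, "turn": 0, "jaw": 5}
    - {"x": 0, "y": 0, "z": 0, "turn": 0, "jaw": 5}

```text
t: 16.73
tool_pos: [0.5185, -0.1912, 0.1889]
tool_rot: [-1.094, 1.365, -1.375]
contact_force: [1.1, -0.4, -0.4]
opening: 0.05
```

```bash
python3 - <<'E'
from h import *
o=ctrl.get_obs();print(o['t'],o['tool_pos'],o['opening'],o['contact_force'])
snap('wrist','w10.png');snap('top','t10.png')
E
```

```text
16.7333 [ 0.51850465 -0.19118073  0.18888428] 0.05000125232380116 [ 1.11598181 -0.36635546 -0.3621618 ]
```

View pics/w10.png

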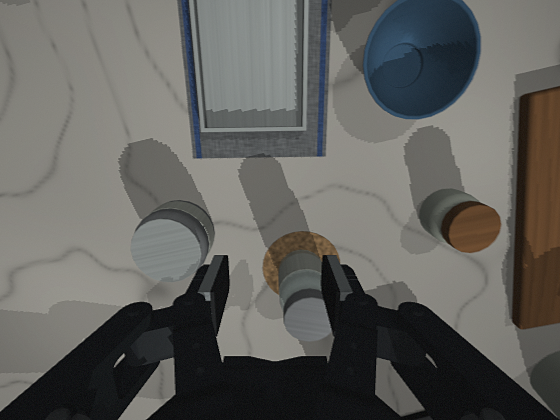

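View pics/t10.png

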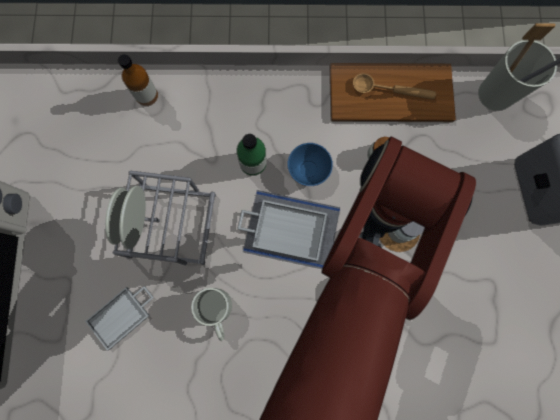

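```bash
python3 - <<'E'
from h import *
d=cv2.imread('pics/t10.png')
cv2.imwrite('pics/t10c.png',cv2.resize(d[180:280,225:350],None,fx=6,fy=6,interpolation=cv2.INTER_CUBIC))
E
```

```text
(no output)
```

View pics/t10c.png

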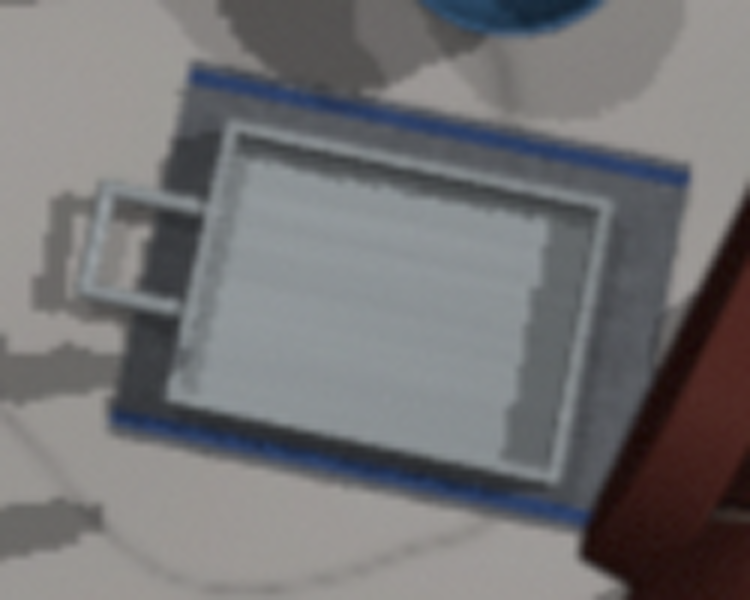

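```bash
python3 - <<'E'
from h import *
d=snap('top')
f=lambda p,z: at(d,(225+(p[0]+.5)/6-.5,180+(p[1]+.5)/6-.5),z)[:2]
hd=lambda a,b: np.degrees(np.arctan2(*(a-b)[::-1]))
t=np.array([f(p,.019) for p in((230,123),(612,203),(557,484),(168,402))])
print(t.round(4),t.mean(0),hd(t[0],t[1]),hd(t[3],t[2]),hd(t[0],t[3])+90,hd(t[1],t[2])+90,np.linalg.norm(t[0]-t[1]),np.linalg.norm(t[1]-t[2]))
A,B,C,D=[f(p,.001) for p in((193,63),(690,167),(110,430),(585,526))]
print(A,B,C,hd(A,B),hd(C,D),hd(A,C)+90,np.linalg.norm(A-B),np.linalg.norm(A-C),'c',(B+C)/2)
print('offset',t.mean(0)-(B+C)/2)
E
```

```text
[[ 0.5954  0.011 ]
 [ 0.565  -0.1348]
 [ 0.4585 -0.1122]
 [ 0.4883  0.0331]] [ 0.52682442 -0.050741  ] 78.22127865729703 78.39852803912471 78.32725976250512 78.04631538222127 0.14888363894403533 0.10887167205902742
[0.62329349 0.02620283] [ 0.58274776 -0.16761483] [0.47947566 0.05590064] 78.18438975088029 78.90702260820157 78.33263907042618 0.19801323670586526 0.1468520584429751 c [ 0.53111171 -0.0558571 ]
offset [-0.00428729  0.0051161 ]
```

```bash
python3 - <<'E'
from h import *
from scipy.spatial.transform import Rotation as R
o=ctrl.get_obs();z=R.from_rotvec(o['tool_rot']).as_matrix()[:,2];print(o['q'],o['tool_pos'],np.degrees(np.arctan2(z[1],z[0])))
d=snap('wrist')
cv2.imwrite('pics/w11c.png',cv2.resize(d['img'][60:170,180:340,::-1],None,fx=5,fy=5,interpolation=cv2.INTER_CUBIC))
E
```

```text
[-4.85242985e-01 -9.16138636e-02  1.83581000e+00  1.18607724e-04
  1.40023661e+00 -2.66952335e-01] [ 0.51621389 -0.18827576  0.18362073] -12.508229066353636
```

View pics/w11c.png

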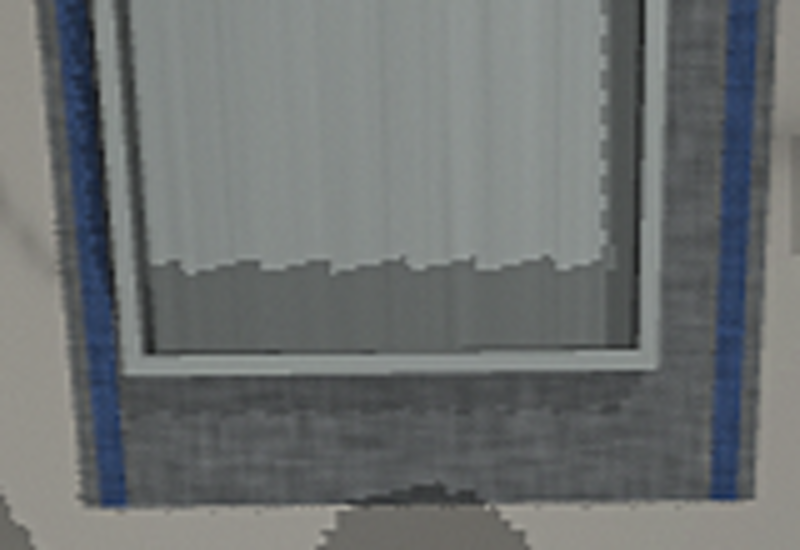

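play_rows:
  moves:
    - {"x": 0, "y": 0.8, "z": 0, "turn": -6.9, "jaw": 4}
    - {"x": 0, "y": 0.8, "z": 0, "turn": -6.9, "jaw": 4}
    - {"x": 0, "y": 0.8, "z": 0, "turn": -6.9, "jaw": 4}
    - {"x": 0, "y": 0.8, "z": 0, "turn": -6.9, "jaw": 4}
    - {"x": 0, "y": 0.8, "z": -1, "turn": -6.9, "jaw": 4}
    - {"x": 0, "y": 0.8, "z": -1, "turn": -6.9, "jaw": 4}
    - {"x": 0, "y": 0.8, "z": -2, "turn": -6.9, "jaw": 4}
    - {"x": 0, "y": 0.8, "z": -2, "turn": -6.9, "jaw": 4}

```text
t: 17.6
tool_pos: [0.5167, -0.124, 0.1236]
tool_rot: [-0.392, 2.012, -2.011]
contact_force: [0.4, 0.3, -0.9]
opening: 0.0403
```

play_rows:
  moves:
    - {"x": 0, "y": 0, "z": -2, "turn": -6.9, "jaw": 4}
    - {"x": 0, "y": 0, "z": -2, "turn": -6.9, "jaw": 4}
    - {"x": 0, "y": 0, "z": -2, "turn": -6.9, "jaw": 4}
    - {"x": 0, "y": 0, "z": 0, "turn": -6.9, "jaw": 4}
    - {"x": 0, "y": 0, "z": 0, "turn": -6.5, "jaw": 4}
    - {"x": 0, "y": 0, "z": 0, "turn": 0, "jaw": 4}
    - {"x": 0, "y": 0, "z": 0, "turn": 0, "jaw": 4}
    - {"x": 0, "y": 0, "z": 0, "turn": 0, "jaw": 4}

```text
t: 18.27
tool_pos: [0.5168, -0.1249, 0.0647]
tool_rot: [-0.215, -2.114, 2.113]
contact_force: [-0.0, -0.5, 0.2]
opening: 0.04
```

```bash
python3 - <<'E'
from h import *
from scipy.spatial.transform import Rotation as R
o=ctrl.get_obs();z=R.from_rotvec(o['tool_rot']).as_matrix()[:,2];print(o['t'],o['tool_pos'],np.degrees(np.arctan2(z[1],z[0])),o['opening'])
d=snap('wrist','w12.png')
E
```

```text
18.2667 [ 0.51675385 -0.12487068  0.06469173] -101.67210783938505 0.03995656268902577
```

View pics/w12.png

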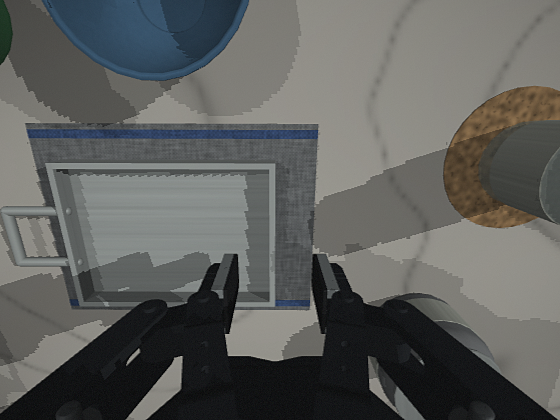

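```bash
python3 - <<'E'
from h import *
d=snap('wrist');o=ctrl.get_obs()['tool_pos']
print(proj(d,(o[0],o[1],.019)),proj(d,o))
f=lambda p,z: at(d,p,z)[:2]
t=np.array([f(p,.019) for p in((48,164),(276,163),(273,306),(69,306))])
m=np.array([f(p,.001) for p in((27,124),(318,124),(310,309))])
print(t,t.mean(0));print(m,np.linalg.norm(m[0]-m[1]),np.linalg.norm(m[1]-m[2]))
u=(m[0]-m[1])/np.linalg.norm(m[0]-m[1]);v=np.array([-u[1],u[0]])
c=m[1]+.1*u+.075*v;print('mat c',c,'hd',np.degrees(np.arctan2(u[1],u[0])),'off world',t.mean(0)-c)
w=(t[1]+t[2])/2;e=t[1]-t[2];print('wall',w+.002*u,np.degrees(np.arctan2(e[1],e[0]))+90)
E
```

```text
[272.48216031 234.651448  ] [271.95094155 267.00445638]
[[ 0.59543676  0.00751478]
 [ 0.56586983 -0.1378473 ]
 [ 0.45916323 -0.11347111]
 [ 0.49108718  0.03949526]] [ 0.52788925 -0.05107709]
[[ 0.62389424  0.02387361]
 [ 0.58341709 -0.17091407]
 [ 0.43702023 -0.14061628]] 0.198948837211151 0.14949915194820818
mat c [ 0.53033128 -0.05774651] hd 78.26092474418012 off world [-0.00244203  0.00666942]
wall [ 0.51292344 -0.12370103] 77.13208769962375
```

play_rows:
  moves:
    - {"x": 0, "y": 0, "z": -2, "turn": 0, "jaw": 4}
    - {"x": 0, "y": 0, "z": -1.5, "turn": 0, "jaw": 4}
    - {"x": 0, "y": 0, "z": -1, "turn": 0, "jaw": 4}
    - {"x": 0, "y": 0, "z": -0.6, "turn": 0, "jaw": 4}
    - {"x": 0, "y": 0, "z": 0, "turn": 0, "jaw": 4}
    - {"x": 0, "y": 0, "z": 0, "turn": 0, "jaw": 4}

```text
t: 18.87
tool_pos: [0.5172, -0.1256, 0.0143]
tool_rot: [-0.219, -2.113, 2.113]
contact_force: [0.1, 0.1, -0.1]
opening: 0.0403
```

play_rows:
  moves:
    - {"x": 0, "y": 0, "z": -0.3, "turn": 0, "jaw": 3}
    - {"x": 0, "y": 0, "z": 0, "turn": 0, "jaw": 2}
    - {"x": 0, "y": 0, "z": 0, "turn": 0, "jaw": 1}
    - {"x": 0, "y": 0, "z": 0, "turn": 0, "jaw": 0.5}
    - {"x": 0, "y": 0, "z": 0, "turn": 0, "jaw": 0.2}
    - {"x": 0, "y": 0, "z": 0, "turn": 0, "jaw": 0.2}
    - {"x": 0, "y": 0, "z": 0, "turn": 0, "jaw": 0.2}
  squeeze: 20

```text
t: 19.45
tool_pos: [0.5175, -0.1254, 0.0117]
tool_rot: [-0.22, -2.113, 2.113]
contact_force: [-0.3, 2.0, 2.8]
opening: 0.0031
```

```bash
python3 - <<'E'
from h import *
o=ctrl.get_obs();print(o['t'],o['tool_pos'],o['opening'],o['contact_force'])
d=snap('wrist','w13.png')
E
```

```text
19.45 [ 0.51753836 -0.12541572  0.01172841] 0.003069438014694562 [-0.31497566  2.02578647  2.82228154]
```

View pics/w13.png

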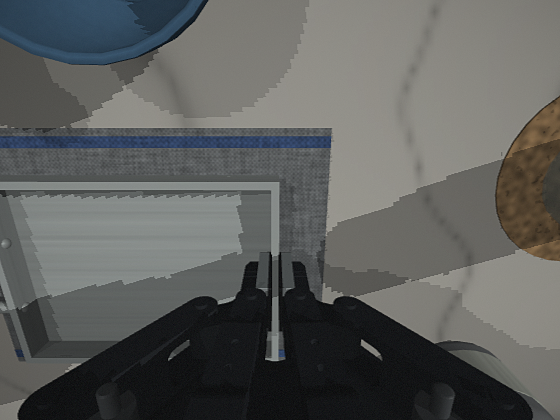

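```bash
cat > cor.py <<'E'
from h import *
import sys
def off(d,tp,mp,h=78.2):
    t=at(d,tp,.019)[:2];m=at(d,mp,.001)[:2]
    a=np.radians(h);u=np.array([np.cos(a),np.sin(a)]);v=np.array([-u[1],u[0]])
    # front far corner: tray local (-75,-55), mat (-100,-75)
    return (t+.075*u+.055*v)-(m+.1*u+.075*v)
E
python3 - <<'E'
from cor import *
d=snap('wrist');print(off(d,(278,182),(331,128)))
cv2.imwrite('pics/w13c.png',cv2.resize(d['img'][110:230,220:370,::-1],None,fx=5,fy=5,interpolation=cv2.INTER_CUBIC))
E
```

```text
[-0.0035863   0.00301508]
```

View pics/w13c.png

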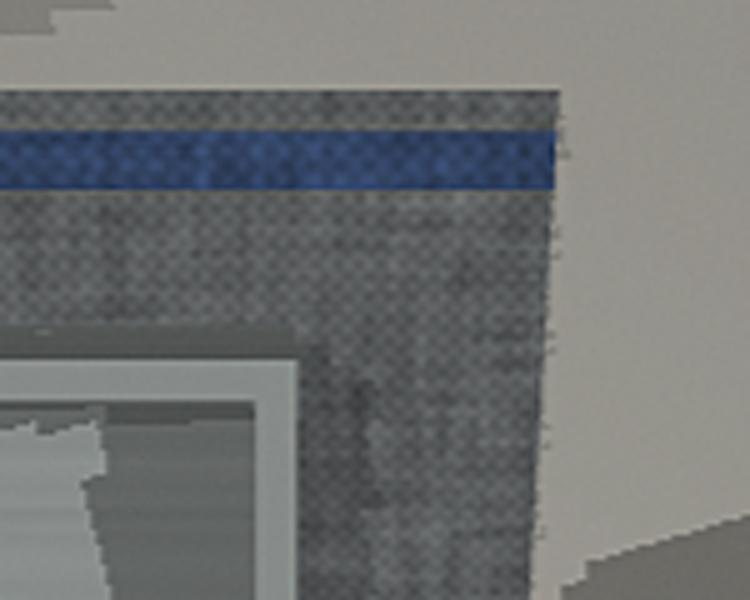

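play_rows:
  moves:
    - {"x": 0.1, "y": -0.1, "z": 0, "turn": 0, "jaw": 0.2}
    - {"x": 0.1, "y": -0.1, "z": 0, "turn": 0, "jaw": 0.2}
    - {"x": 0.15, "y": -0.1, "z": 0, "turn": 0, "jaw": 0.2}
    - {"x": 0, "y": 0, "z": 0, "turn": 0, "jaw": 0.2}
    - {"x": 0, "y": 0, "z": 0, "turn": 0, "jaw": 0.2}

```text
t: 19.97
tool_pos: [0.5205, -0.1283, 0.0117]
tool_rot: [-0.217, -2.113, 2.112]
contact_force: [-2.5, 3.3, 5.2]
opening: 0.0033
```

```bash
python3 - <<'E'
from cor import *
d=snap('wrist','w14.png');print(ctrl.get_obs()['tool_pos'])
cv2.imwrite('pics/w14c.png',cv2.resize(d['img'][110:230,220:370,::-1],None,fx=5,fy=5,interpolation=cv2.INTER_CUBIC))
E
```

```text
[ 0.52042739 -0.12825676  0.01168261]
```

View pics/w14c.png

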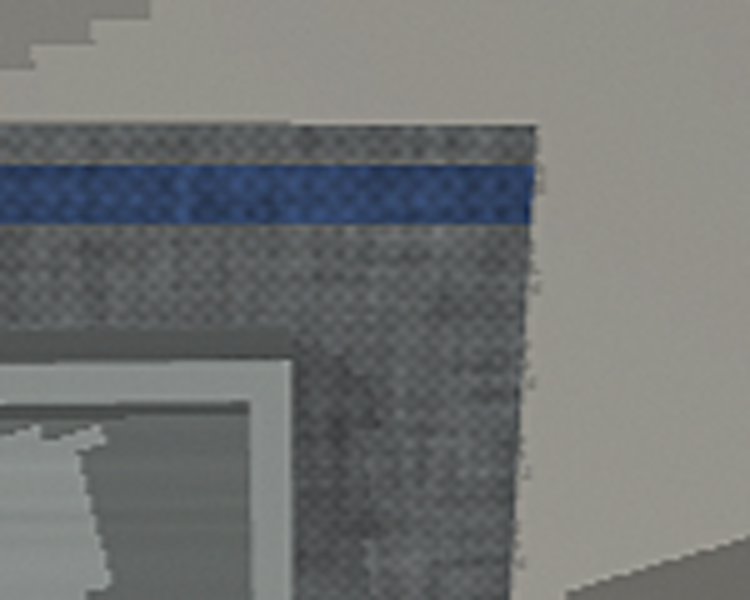

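```bash
python3 - <<'E'
from cor import *
d=snap('wrist');print(off(d,(278.3,181.8),(327.3,134.8)))
E
```

```text
[-0.00055249  0.00045233]
```

play_rows:
  moves:
    - {"x": 0, "y": 0, "z": 0, "turn": -0.7, "jaw": 0.2}
    - {"x": 0, "y": 0, "z": 0, "turn": -0.7, "jaw": 0.2}
    - {"x": 0, "y": 0, "z": 0, "turn": 0, "jaw": 0.2}
    - {"x": 0, "y": 0, "z": 0, "turn": 0, "jaw": 0.2}

```text
t: 20.4
tool_pos: [0.5206, -0.1287, 0.0117]
tool_rot: [-0.242, -2.098, 2.1]
contact_force: [-2.3, 0.8, 5.1]
opening: 0.0032
```

play_rows:
  moves:
    - {"x": 0, "y": 0, "z": 0, "turn": 0, "jaw": 0.6}
    - {"x": 0, "y": 0, "z": 0, "turn": 0, "jaw": 2}
    - {"x": 0, "y": 0, "z": 0, "turn": 0, "jaw": 4}
    - {"x": 0, "y": 0, "z": 0, "turn": 0, "jaw": 4}
    - {"x": 0, "y": 0, "z": 0, "turn": 0, "jaw": 4}
    - {"x": 0, "y": 0, "z": 1.5, "turn": 0, "jaw": 4}
    - {"x": 0, "y": 0, "z": 3, "turn": 0, "jaw": 4}
    - {"x": 0, "y": 0, "z": 4, "turn": 0, "jaw": 4}

```text
t: 21.07
tool_pos: [0.5176, -0.1274, 0.0933]
tool_rot: [-0.235, -2.097, 2.093]
contact_force: [0.4, 0.1, 0.2]
opening: 0.0403
```

play_rows:
  moves:
    - {"x": 0, "y": -2, "z": 4, "turn": 0, "jaw": 4}
    - {"x": 0, "y": -3, "z": 4, "turn": 0, "jaw": 4}
    - {"x": 0, "y": -3.5, "z": 4, "turn": 0, "jaw": 4}
    - {"x": 0, "y": -3.5, "z": 0, "turn": 0, "jaw": 4}
    - {"x": 0, "y": -3, "z": 0, "turn": 0, "jaw": 4}
    - {"x": 0, "y": 0, "z": 0, "turn": 0, "jaw": 4}
    - {"x": 0, "y": 0, "z": 0, "turn": 0, "jaw": 4}

```text
t: 21.65
tool_pos: [0.5202, -0.2657, 0.1979]
tool_rot: [-0.246, -2.098, 2.097]
contact_force: [-0.4, -0.6, 0.2]
opening: 0.0402
```

```bash
python3 - <<'E'
from cor import *
d=snap('wrist','w15.png');t=snap('top','t15.png');snap('scene','s15.png');o=ctrl.get_obs();print(o['t'],o['tool_pos'],o['contact_force'])
cv2.imwrite('pics/t15c.png',cv2.resize(t['img'][180:280,225:350,::-1],None,fx=6,fy=6,interpolation=cv2.INTER_CUBIC))
E
```

```text
21.8 [ 0.52034754 -0.26353518  0.19740598] [ 0.80758098  0.79538292 -0.39243035]
```

View pics/t15c.png

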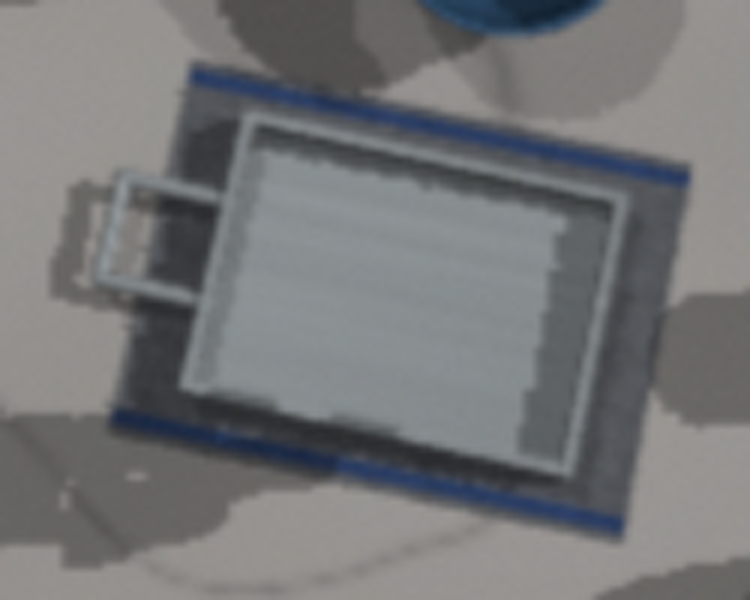

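View pics/w15.png

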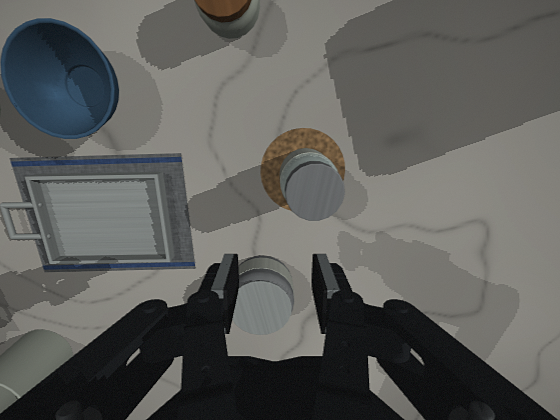

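View pics/s15.png

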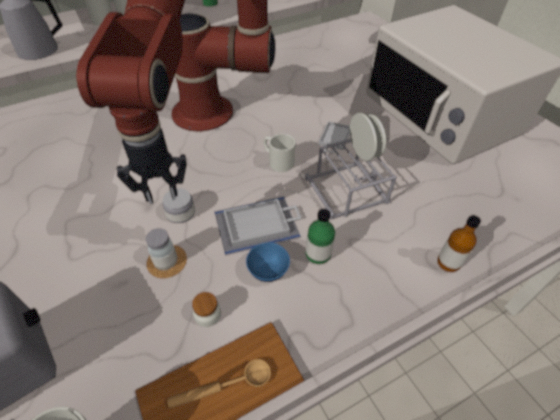

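```bash
python3 - <<'E'
from h import *
d=snap('top')
f=lambda p,z: at(d,(225+(p[0]+.5)/6-.5,180+(p[1]+.5)/6-.5),z)[:2]
hd=lambda a,b: np.degrees(np.arctan2(*(a-b)[::-1]))
t=np.array([f(p,.019) for p in((242,113),(630,191),(574,476),(180,389))])
m=np.array([f(p,.001) for p in((193,63),(691,166),(622,540),(110,431))])
for q in(t,m): print(q.mean(0).round(4),hd(q[0],q[1]),hd(q[3],q[2]),hd(q[0],q[3])+90,hd(q[1],q[2])+90,np.linalg.norm(q[0]-q[1]),np.linalg.norm(q[1]-q[2]))
w=snap('wrist')
for n,dd in(('wrist',w),('top',d)):
  for q in('jar','coaster'):
    r=pinpoint(n,q)[:1]; print(n,q,[ (x['score'],at(dd,x['point'],.002).round(4)) for x in r])
m=((w['img'].astype(int)[:,:,0]-w['img'].astype(int)[:,:,2])>30);m[:110]=0;m[230:]=0;m[:,:240]=0;m[:,360:]=0
ys,xs=np.nonzero(m);print(xs.min(),xs.max(),ys.min(),ys.max())
th=np.linspace(0,6.283,181)
for c in((.53,-.3035),):
  P=np.array([proj(w,(c[0]+.05*np.cos(a),c[1]+.05*np.sin(a),.001)) for a in th]);print(P.min(0),P.max(0))
for z,r in((.001,.029),(.101,.029)):
  P=np.array([proj(w,(.53+r*np.cos(a),-.3035+r*np.sin(a),z)) for a in th]);print(z,P.min(0),P.max(0))
E
```

```text
[ 0.531  -0.0563] 78.68102238048024 77.8380948402289 78.1562124599939 77.93856372144911 0.15107970366833362 0.1106421295301981
[ 0.5311 -0.056 ] 78.32072971686112 78.31949287036396 78.36541776160418 78.34346957276775 0.19832287287973768 0.14722716720067427
wrist jar [(0.96, array([ 0.5279, -0.3021,  0.002 ]))]
wrist coaster []
top jar [(0.45, array([ 0.5343, -0.3048,  0.002 ]))]
top coaster [(0.58, array([ 0.5327, -0.2934,  0.002 ]))]
263 347 128 210
[262.10204996 126.65222571] [347.05868884 211.10784221]
0.001 [279.92583603 145.68677936] [329.16669356 194.60476314]
0.101 [281.98731611 157.33865778] [350.28532902 223.66123805]
```

```bash
python3 - <<'E'
from h import *
print(finish_job(), ctrl.get_obs()['t'])
E
```

```text
the job is handed in; nothing more can be done
the job is handed in; nothing more can be done
```

I did both parts in the order asked and handed the job in at about 22 s of the 58 s allowed.

**Jar:** I gripped it, lifted it off the mat and stood it upright on the cork coaster. The wrist picture and gripper position put it about 2 mm off the coaster's centre. The trained network's readings from the top camera disagreed by 5 to 11 mm. Even at 11 mm the jar would stand wholly on the coaster.

**Tray:** I pressed its front about 10 mm down, at roughly 3 N, and pulled it out over the rail. Once it was on the mat I pinched the front wall and slid it a few millimetres to centre it; I never raised the gripper while holding it.

**Last checks:**
- **Tray position:** In the last top picture its centre is within about 1 mm of the mat's centre, and its angle within about 0.5°. The tray appears flat, with its loop towards the drainer.
- **Other kitchen things:** They looked unmoved when I compared the pictures by eye; I did not measure them again.
- **Gripper:** It was open and touching nothing, at 0.197 m height. The contact forces I read stayed below about 7 N.

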